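# Put the desk things back in their own trays

## Task

The date stamp, the stack of member cards and the eraser have each been put in another's tray: use the spare tray, the one with nothing behind it, to set one aside, and swap them round so that the stamp stands upright in the tray in front of the ink pad, the cards lie in the tray in front of the card box and the eraser lies in the tray in front of the yellow note pad. Put each in the middle of its tray, its long side lined up with the tray's long side, setting it down gently without dropping it, and leave the ink pad, card box and note pad where they are.

Things in the scene. Friction and masses are not known exactly. Their poses are not given: they have to be found in the camera images.
- date_stamp: Upright black self-inking date stamp, 42 (x) x 62 (y) x 98 (z) mm, 0.14 kg, with a foot frame, and on top a head 36 mm thick (x) by 58 mm wide (y) from 54 to 98 mm up, by which it is best gripped across the 36 mm. The head does not move. Origin: centre of its underside. Starts standing in the cards tray, its long side roughly along the tray's.
- member_cards: Banded flat stack of plastic member cards, a solid block 56 (x) x 87 (y) x 14 (z) mm, 0.09 kg. Origin: centre of its underside. Starts lying in the eraser tray, its long side roughly along the tray's.
- eraser: White eraser in a blue sleeve, a block 23 (x) x 58 (y) x 13 (z) mm, 0.025 kg. Origin: centre of its underside. Starts lying in the stamp tray, its long side roughly along the tray's.
- stamp_tray: A fixed shallow tray of wood with a grey lining, one of four alike: 120 mm (its x) by 160 mm (its y, the long side), rim 4 mm thick and 9 mm high, lined floor 112 x 152 mm lying 3 mm above the worktop. Origin: centre of its underside, on the worktop. This is the one directly in front of (on the robot's side of) the ink pad.
- cards_tray: A fixed shallow tray of wood with a grey lining, one of four alike: 120 mm (its x) by 160 mm (its y, the long side), rim 4 mm thick and 9 mm high, lined floor 112 x 152 mm lying 3 mm above the worktop. Origin: centre of its underside, on the worktop. This is the one directly in front of the card box.
- eraser_tray: A fixed shallow tray of wood with a grey lining, one of four alike: 120 mm (its x) by 160 mm (its y, the long side), rim 4 mm thick and 9 mm high, lined floor 112 x 152 mm lying 3 mm above the worktop. Origin: centre of its underside, on the worktop. This is the one directly in front of the square note pad.
- spare_tray: A fixed shallow tray of wood with a grey lining, one of four alike: 120 mm (its x) by 160 mm (its y, the long side), rim 4 mm thick and 9 mm high, lined floor 112 x 152 mm lying 3 mm above the worktop. Origin: centre of its underside, on the worktop. This is the one with nothing behind it and nothing in it: a free place to set a thing aside.
- ink_pad: Loose flat closed ink pad, a blue tin 89 (x) x 124 (y) x 16 (z) mm, 25 to 40 mm behind the rim of the stamp tray. Origin: centre of its underside. It stays where it is.
- card_box: Loose lidded turquoise card index box, 110 (x) x 152 (y) x 64 (z) mm, 25 to 40 mm behind the rim of the cards tray. Origin: centre of its underside. It stays where it is.
- note_pad: Loose square yellow block of sticky notes, 80 x 81 x 20 mm, 25 to 40 mm behind the rim of the eraser tray. Origin: centre of its underside. It stays where it is.
Not all that is in view belongs to the job. Of the things that look like the date_stamp, the middle-sized one is meant.

How it is judged (in metres and radians):
At the end, for the whole second after the job is handed in: The stamp, the cards and the eraser each rest flat on the floor of their own tray (stamp upright), within 15 mm of the tray's middle, long side within 0.2 rad of the tray's long side, let go and still (horizontal distance between date_stamp and stamp_tray below 0.015 m and angle between the y axis of date_stamp and the y axis of stamp_tray, either way round below 0.2 rad and angle between each of date_stamp, member_cards, eraser's own z axis and vertical below 0.08 rad and z of date_stamp in the frame of stamp_tray below 0.006 m and linear speed of each of date_stamp, member_cards, eraser below 0.02 m/s and angular speed of each of date_stamp, member_cards, eraser below 0.2 rad/s and horizontal distance between member_cards and cards_tray below 0.015 m and angle between the y axis of member_cards and the y axis of cards_tray, either way round below 0.2 rad and z of member_cards in the frame of cards_tray below 0.006 m and horizontal distance between eraser and eraser_tray below 0.015 m and angle between the y axis of eraser and the y axis of eraser_tray, either way round below 0.2 rad and z of eraser in the frame of eraser_tray below 0.006 m); the robot touches nothing.
It fails at once if the ink pad, card box or note pad is moved more than 20 mm (distance of any of ink_pad, card_box, note_pad from where it was at the start of the episode above 0.02 m).
It fails at once if a thing is dropped (falls, not held, at over 0.7 m/s: about 25 mm) ((linear speed of date_stamp above 0.7 m/s and contact force between date_stamp and the fingers below 0.05 N) or (linear speed of member_cards above 0.7 m/s and contact force between member_cards and the fingers below 0.05 N) or (linear speed of eraser above 0.7 m/s and contact force between eraser and the fingers below 0.05 N)).
It also fails if it takes over 109 s, if anything falls off the work surface, if the arm or the gripper's body presses on something with over 40 N, if the wrist force passes 120 N, or if a joint passes its speed limit or range.

## Robot

A 6-joint arm with a two-finger parallel gripper is mounted at the origin on a cart in front of the work surface, level with it; the furniture and walls round the work are solid. World frame = base frame: x ahead of the robot, y to its left, z up, the work surface at z = 0. Lengths are in mm, angles in degrees, forces in N, time in s.
With the tool pointing down it reaches from about 350 to 850 mm from the base axis. Payload 8.1 kg.
Tool frame: the origin (TCP) lies at the very end of the fingers, on their centre line; the grasp point (between the pads) lies 19 mm behind it (r.grasp_offset is the distance from the TCP to the grasp point, in mm); z points along the fingers, y is the line along which they close (so a half turn about z gives the same grasp; the last joint's range is limited). The gripper opens to 85 mm and grips with 20 to 120 N. Pads are 22 mm wide; open, the fingers measure 114 mm over their backs; the gripper's body (76 mm by 85 mm) begins 54 mm behind the grasp point. The pads swing forward as they close: fully open they stand 13 mm farther back than shut.
Start: joints at [-77.143, 7.471, 85.268, -0, 87.261, -4.893], TCP at [182.941, -571.435, 231.292] pointing down, gripper open.
Joint ranges: [-169.43, 169.43], [-51.17, 129.36], [1.28, 143.12], [-76.62, 256.62], [0, 156.53], [-152.29, 152.29]. Speed limits (degrees/s): [136.94, 136.94, 159.86, 180, 180, 180].

## Interface

Orientations are given as [roll, pitch, yaw] about the fixed x, y, z axes, in that order (R = Rz(yaw) Ry(pitch) Rx(roll)).
In Python, from bench import r gives the robot as it stands.
- The arm moves only by the tool carry_out, never from a script. Its argument "commands" is a list of rows, each an object with "jaw": the finger opening in m, from 0 to 0.0854; "translation": the shift along the tool's x, y, z in m, a list of three; "spin": the turn about the tool's z in rad. A call has exactly 8 rows; each row shifts and turns the commanded pose from where the row before left it, along the tool's axes as they then stand; what a row does not reach is not made up. A row lasts 1/12 s, in which the tool goes at most 41.7 mm and 7.16 degrees, less where a joint would pass 70% of its speed; a pose out of reach is approached as far as the arm can. A call is refused whole if a number of a shift passes 0.0417 or a number of a turn 0.125, either way. A call with a gripper value outside its range is refused whole. The fingers move at their own pace and stop on an object; "squeeze" is the grip in N (left out, the last holds). Time passes only in rows, so rows that do not move let the fingers close, or fill a call up. It gives the time, the measured TCP pose, the force, the opening and the grip force at its end, in the units of the state.
- r.sense(): the state, without advancing time (a new reading comes with each control period).
- r.snapshot(name): name is "side" or "top"; returns a dict with "pixels" (384x512x3 uint8, blue, green, red), "K" (3x3 intrinsics, pixels), "extrinsics" (4x4, takes a point from camera to world coordinates). Camera axes: x right, y down, z forward; pixel columns grow to the right and rows downward; lengths in mm; the calibration is good to about 2 mm. A picture is of the moment at which its call begins. There is no depth.
- r.hand_in(): hands the job in; it is judged then, once.
Trained networks look in a picture, given as the dict that the camera call returned (one of the last four; its "shot" number tells which), for a name from the list of things; names that differ only in an ending like _2 or _b are one class to them, and where a whole thing is asked for, a point or a joint stands for the part that bears it (a point fixed in the world has none). Each returns a list of dicts, best first, with "score" (0 to 1); they miss things now and then, are a little off and sometimes report something else, mostly with a low value. They report only what shows in the picture. A call takes as long as a camera call. They do not tell look-alikes from the thing itself.
- r.spot_in(picture, target): "xy" ([column, row] in pixels, amid what is visible of it).
- r.regions_of(picture, target): "pixels" (384x512 bool, what is visible of it) and "xy" ([column, row] in pixels, amid what is visible of it).
- r.landmark_of(picture, target): "xy" ([column, row] in pixels: a listed point, or the origin of a listed thing).
The state is a dict: "time": time; "joint_pos": joint angles; "qd": joint speeds; "joint_efforts": joint torques, N m; "tool_pos": TCP position; "tcp_rot": TCP orientation; "ft_force": force on the tool from outside, world axes, zero at the start; "wrist_torque": the same for the moment, N m; "finger_gap": finger opening in mm; "grip_force": force on a finger pad.
Only numpy, scipy, OpenCV 4.12 (cv2) and the standard library are available. Lean on these libraries where they do the work, as an engineer would, in place of code of your own. Each camera call takes 0.05 s, during which the arm holds its last target. There are 200 camera calls.

## Working session

There is one attempt and no reset: what is moved stays moved. The work goes in short steps, Python scripts to look and compute and a tool call to move; the robot and the scene stay as the last step left them, time stands still between calls to the robot, and variables do not carry over. Pictures are saved under pics/ and viewed, at most 14 in all, crops included, and the job is handed in when it is done.

Besides the shell and the picture viewer there is one more tool, called after "Emit:" by a JSON object that holds its "method" and its "body", one argument or row to a line. carry_out: Moves the arm, as the interface text tells. Its arguments: {"type":"object","properties":{"commands":{"type":"array","items":{"type":"object","properties":{"jaw":{"type":"number"},"translation":{"type":"array","items":{"type":"number"}},"spin":{"type":"number"}}}},"squeeze":{"type":"number"}},"required":["commands"]}

```bash
ls; mkdir -p pics; python3 - <<'E'
from bench import r
import cv2
s=r.sense(); print(s["time"],s["tool_pos"],s["tcp_rot"],s["finger_gap"])
for n in("side","top"):
    p=r.snapshot(n); cv2.imwrite(f"pics/{n}0.png",p["pixels"]); print(n,p["K"],p["extrinsics"])
    for t in("date_stamp","member_cards","eraser","stamp_tray","ink_pad","card_box","note_pad"):
        print(t,[(round(d["score"],2),[round(float(v)) for v in d["xy"]]) for d in r.landmark_of(p,t)][:6])
E
```

```text
pics
0.0 [ 182.82278966 -570.87944419  230.21277835] [-1.79893089e+02 -1.07112149e-02  1.77483733e+01] 85.5280314561077
side [[422.05249342   0.         254.88860104]
 [  0.         422.05249342 191.26940049]
 [  0.           0.           1.        ]] [[-9.99920969e-01 -3.71122111e-04  1.25665364e-02  4.61515332e+02]
 [-1.07846261e-02  5.39033817e-01 -8.42215077e-01  1.27859949e+03]
 [-6.46122344e-03 -8.42284041e-01 -5.38995219e-01  8.37848073e+02]
 [ 0.00000000e+00  0.00000000e+00  0.00000000e+00  1.00000000e+00]]
date_stamp [(0.88, [262, 253]), (0.78, [319, 273]), (0.76, [232, 290])]
member_cards [(0.83, [262, 205])]
eraser [(0.59, [256, 172])]
stamp_tray [(0.96, [262, 175])]
ink_pad [(0.92, [224, 175])]
card_box [(0.85, [215, 249])]
note_pad [(0.88, [218, 212])]
top [[352.59305299   0.         257.7222021 ]
 [  0.         352.59305299 192.22717307]
 [  0.           0.           1.        ]] [[-1.87751043e-02 -9.92747787e-01  1.18740583e-01  3.36577596e+02]
 [-9.99755981e-01  1.72584181e-02 -1.37886005e-02  5.77666481e+01]
 [ 1.16393280e-02 -1.18970491e-01 -9.92829567e-01  1.11964779e+03]
 [ 0.00000000e+00  0.00000000e+00  0.00000000e+00  1.00000000e+00]]
date_stamp [(0.76, [149, 252]), (0.65, [173, 202]), (0.55, [131, 173])]
member_cards [(0.89, [249, 195])]
eraser [(0.47, [319, 194])]
stamp_tray [(0.78, [317, 191])]
ink_pad [(0.6, [314, 152])]
card_box [(0.59, [247, 152]), (0.58, [179, 158])]
note_pad [(0.69, [244, 149])]
```

View pics/top0.png

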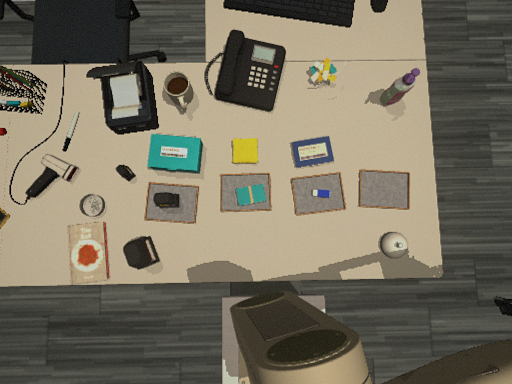

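View pics/side0.png

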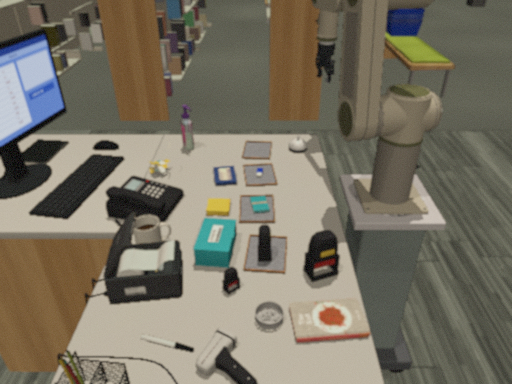

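The top view shows trays at about (171,202) with the stamp, (245,192) with the cards, (317,193) with the eraser, and (384,189) spare. Look-alike stamps stand at (125,172) (small) and (141,252) (large), both outside the trays. I'll fit box silhouettes to the masks in both cameras.

```bash
cat > h.py <<'E'
from bench import r
import numpy as np, cv2
from scipy.optimize import minimize
def box(a,b,z0,z1): return [(sx*a/2,sy*b/2,z) for sx in(-1,1) for sy in(-1,1) for z in(z0,z1)]
M={"date_stamp":box(42,62,0,8)+box(36,58,54,98),"member_cards":box(56,87,0,14),"eraser":box(23,58,0,13)}
for t in("stamp","cards","eraser","spare"): M[t+"_tray"]=box(120,160,0,9)
M.update(ink_pad=box(89,124,0,16),card_box=box(110,152,0,64),note_pad=box(80,81,0,20))
def proj(p,X):
    E=np.linalg.inv(p["extrinsics"]); c=X@E[:3,:3].T+E[:3,3]; u=c@p["K"].T; return u[:,:2]/u[:,2:]
def pts(n,q,z): 
    c,s=np.cos(q[2]),np.sin(q[2]); X=np.array(M[n],float)
    return np.c_[c*X[:,0]-s*X[:,1]+q[0],s*X[:,0]+c*X[:,1]+q[1],X[:,2]+z]
U=6
def sil(p,n,q,z,c0):
    m=np.zeros((100*U,100*U),np.uint8)
    h=cv2.convexHull(((proj(p,pts(n,q,z))-c0+.5)*U*16).astype(np.int32)); cv2.fillConvexPoly(m,h,1,shift=4)
    return cv2.resize(m.astype(np.float32),(100,100),interpolation=cv2.INTER_AREA)
def fit(pics,n,guess,z,yaw0=0.):
    """pose of n from its masks near guess (x,y); returns q, IoU loss, per picture"""
    obs=[]
    for p in pics:
        g=proj(p,np.array([[guess[0],guess[1],z+np.mean([v[2] for v in M[n]])]]))[0]
        d=[d for d in r.regions_of(p,n) if np.linalg.norm(np.array(d["xy"])-g)<14]
        if not d: print(n,"missed"); continue
        c0=np.round(g).astype(int)-50
        m=np.zeros((384+400,512+400),np.uint8); m[200:-200,200:-200]=d[0]["pixels"]
        cc=m[c0[1]+200:c0[1]+300,c0[0]+200:c0[0]+300]
        if "tray" in n: # fill what stands in it
            k=cv2.findContours(cc,cv2.RETR_EXTERNAL,cv2.CHAIN_APPROX_NONE)[0]; hh=cv2.convexHull(np.vstack(k)); cc=cv2.fillConvexPoly(cc.copy(),hh,1)
        obs.append((p,c0,cc.astype(np.float32)))
    def f(q,o=None):
        L=0
        for p,c0,m in (o or obs):
            s=sil(p,n,(q[0],q[1],q[2]/100),z,c0); L+=1-np.minimum(s,m).sum()/np.maximum(s,m).sum()
        return L/len(o or obs)
    def go(o):
        best=None
        for y in(-10,0,10):
            x0=np.array([guess[0],guess[1],yaw0*100+y],float)
            w=minimize(f,x0,args=(o,),method="Nelder-Mead",options=dict(initial_simplex=x0+np.vstack([[0,0,0],np.diag([12,12,12])]),xatol=.1,fatol=1e-4))
            if best is None or w.fun<best.fun: best=w
        return (*np.round(best.x[:2],1),round(np.degrees(best.x[2]/100),1),round(best.fun,3))
    return go(None),[go([o]) for o in obs]
def gz(p,uv,z):
    E=p["extrinsics"]; d=E[:3,:3]@np.linalg.solve(p["K"],[*uv,1]); o=E[:3,3]; return (o+d*(z-o[2])/d[2])[:2]
E
cat > a.py <<'E'
from h import *
T,S=r.snapshot("top"),r.snapshot("side")
for n,uv,z in(("stamp_tray",(317,193),0),("cards_tray",(171,202),0),("eraser_tray",(245,192),0),("spare_tray",(384,189),0),("date_stamp",(168,200),3),("member_cards",(250,195),3),("eraser",(321,194),3),("ink_pad",(313,151),0),("card_box",(176,154),0),("note_pad",(245,150),0)):
    g=gz(T,uv,{"date_stamp":70,"card_box":40}.get(n,8)); print(n,g.round(),*fit([T,S],n,g,z))
E
python3 a.py
```

```text
stamp_tray [ 464. -146.] (np.float64(464.1), np.float64(-148.6), np.float64(5.5), np.float64(0.058)) [(np.float64(462.7), np.float64(-148.9), np.float64(5.8), np.float64(0.028)), (np.float64(466.7), np.float64(-148.5), np.float64(4.6), np.float64(0.063))]
cards_tray missed
cards_tray [443. 317.] (np.float64(441.2), np.float64(317.0), np.float64(-5.4), np.float64(0.048)) [(np.float64(441.2), np.float64(317.0), np.float64(-5.4), np.float64(0.048))]
eraser_tray [471.  83.] (np.float64(473.1), np.float64(82.8), np.float64(-0.0), np.float64(0.059)) [(np.float64(471.2), np.float64(83.6), np.float64(0.9), np.float64(0.038)), (np.float64(475.7), np.float64(80.7), np.float64(1.5), np.float64(0.045))]
spare_tray [ 473. -361.] (np.float64(475.7), np.float64(-361.8), np.float64(-3.8), np.float64(0.068)) [(np.float64(473.1), np.float64(-361.7), np.float64(-3.9), np.float64(0.039)), (np.float64(477.9), np.float64(-359.5), np.float64(-2.5), np.float64(0.065))]
date_stamp missed
date_stamp [443. 311.] (np.float64(445.1), np.float64(316.6), np.float64(-6.3), np.float64(0.22)) [(np.float64(445.1), np.
[... 545 characters left out ...]
(-134.6), np.float64(7.8), np.float64(0.101)) [(np.float64(599.3), np.float64(-134.9), np.float64(9.8), np.float64(0.102)), (np.float64(601.9), np.float64(-134.6), np.float64(6.7), np.float64(0.092))]
card_box [590. 295.] (np.float64(595.7), np.float64(298.5), np.float64(-3.1), np.float64(0.107)) [(np.float64(593.4), np.float64(299.8), np.float64(-10.3), np.float64(0.11)), (np.float64(596.4), np.float64(294.5), np.float64(-1.7), np.float64(0.086))]
note_pad [607.  81.] (np.float64(605.2), np.float64(80.9), np.float64(-0.9), np.float64(0.128)) [(np.float64(604.7), np.float64(81.0), np.float64(-0.6), np.float64(0.083)), (np.float64(608.1), np.float64(81.6), np.float64(3.5), np.float64(0.156))]
```

```bash
cat > ov.py <<'E'
from h import *
import sys
def ov(name,items,pics):
    """items: (thing, q(deg), z); one row of crops per camera"""
    rows=[]
    for p in pics:
        row=[]
        for n,q,z in items:
            u=proj(p,pts(n,(q[0],q[1],np.radians(q[2])),z)); c=np.round(u.mean(0)).astype(int); R=20;k=9
            im=cv2.copyMakeBorder(p["pixels"],R,R,R,R,0)[c[1]:c[1]+2*R,c[0]:c[0]+2*R]
            im=cv2.resize(im,None,fx=6,fy=6,interpolation=cv2.INTER_CUBIC)
            h=cv2.convexHull(((u-c+R+.5)*6).astype(np.int32)); cv2.polylines(im,[h],True,(0,0,255),1); row.append(im)
        rows.append(np.hstack(row))
    cv2.imwrite(name,np.vstack(rows))
E
python3 - <<'E'
from ov import *
T,S=r.snapshot("top"),r.snapshot("side")
ov("pics/o1.png",[("date_stamp",(445,316.6,-6.3),3),("member_cards",(465,66,8),3),("eraser",(464.5,-161.8,-5),3)],[T,S])
E
```

```text
(no output)
```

View pics/o1.png

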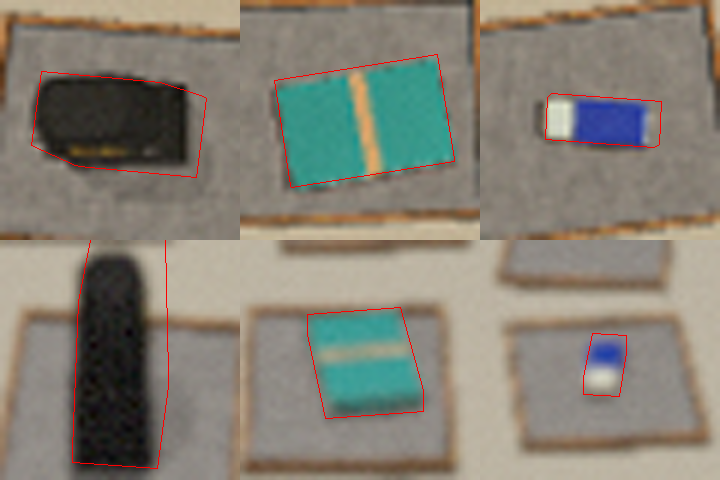

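```bash
python3 - <<'E'
from ov import *
import h
T,S=r.snapshot("top"),r.snapshot("side")
def black(p,g,th):
    m=(p["pixels"].max(2)<th).astype(np.uint8); n,l,st,c=cv2.connectedComponentsWithStats(m)
    k=l[int(g[1])-3:int(g[1])+4,int(g[0])-3:int(g[0])+4]; k=np.bincount(k[k>0]).argmax(); print(st[k]); return l==k
mT,mS=black(T,(166,200),70),black(S,(264,240),70)
class R: 
    def regions_of(s,p,n):
        m=mT if p is T else mS; ys,xs=np.nonzero(m); return [dict(pixels=m,xy=(xs.mean(),ys.mean()))]
h.r=R()
for hz in (98,92):
  M["date_stamp"]=box(42,62,0,8)+box(36,58,54,84)+box(30,50,90,hz)
  a=fit([T,S],"date_stamp",(445,314),3); print(a)
M["date_stamp"]=box(42,62,0,8)+box(36,58,54,84)+box(30,50,90,98)
q=a[0]
# eraser by colour in top: white+blue
p=T["pixels"].astype(int); w=np.zeros(p.shape[:2],bool); ys,xs=slice(180,208),slice(300,340)
bl=(p[...,0]-p[...,2]>30)|(p.min(2)>165); w[ys,xs]=bl[ys,xs]
n,l,st,c=cv2.connectedComponentsWithStats(w.astype(np.uint8)); k=1+st[1:,4].argmax(); mT=l==k; print(st[k],c[k])
e=fit([T],"eraser",(464,-157),3); print(e[0])
ov("pics/o2.png",[("date_stamp",q,3),("eraser",e[0],3)],[T,S])
E
```

```text
[154 192  25  16 329]
[258 226  14  36 409]
((np.float64(448.4), np.float64(321.8), np.float64(-0.1), np.float64(0.201)), [(np.float64(447.5), np.float64(321.3), np.float64(-2.0), np.float64(0.174)), (np.float64(449.7), np.float64(321.8), np.float64(-0.3), np.float64(0.22))])
((np.float64(448.1), np.float64(321.9), np.float64(-0.6), np.float64(0.187)), [(np.float64(447.1), np.float64(320.9), np.float64(-2.9), np.float64(0.174)), (np.float64(449.3), np.float64(321.8), np.float64(-0.3), np.float64(0.191))])
[318 189  12   9  85] [323.43529412 192.96470588]
(np.float64(463.7), np.float64(-161.8), np.float64(-6.1), np.float64(0.439))
```

View pics/o2.png

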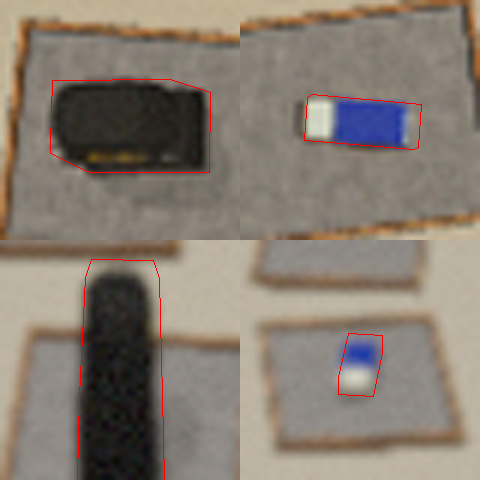

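The refined stamp pose is about (448, 320, −1.5°), and the eraser is about (466, −158, −6°). Next I turn the tool towards yaw 84°.

Emit:
{"method": "carry_out", "body": {
  "commands": [
    {"spin":-0.12,"jaw":0.05},
    {"spin":-0.12,"jaw":0.05},
    {"spin":-0.12,"jaw":0.05},
    {"spin":-0.12,"jaw":0.05},
    {"spin":-0.12,"jaw":0.05},
    {"spin":-0.12,"jaw":0.05},
    {"spin":-0.12,"jaw":0.05},
    {"spin":-0.12,"jaw":0.05}
  ],
  "squeeze": 30
}}

```text
invalid input
```

```bash
cat > d.py <<'E'
# python3 d.py x y z yaw : shift in tool axes (m) and spin (rad) to the target; shift is in axes as they stand now and as after the spin
import sys,numpy as np
from bench import r
from scipy.spatial.transform import Rotation as Ro
x,y,z,w=map(float,sys.argv[1:5]); s=r.sense(); R=Ro.from_euler("xyz",s["tcp_rot"],degrees=True).as_matrix()
d=np.array([x,y,z])-s["tool_pos"]; R2=Ro.from_euler("xyz",[180,0,w],degrees=True).as_matrix()
print("t",round(s["time"],2),"pos",np.round(s["tool_pos"],1),"rpy",np.round(s["tcp_rot"],2),"gap",round(s["finger_gap"],1),"grip",round(s["grip_force"],1),"F",np.round(s["ft_force"],1))
print("now axes",(R.T@d/1000).round(4),"after spin",(R2.T@d/1000).round(4),"spin",round(np.radians((s["tcp_rot"][2]-w+180)%360-180),4))
E
python3 d.py 466 -158 100 84
```

```text
t 2.1 pos [ 182.9 -571.4  231.3] rpy [-180.      0.     17.75] gap 85.8 grip 0.0 F [-0.1 -0.  -0.3]
now axes [ 0.3956 -0.3075  0.1313] after spin [0.4408 0.2383 0.1313] spin -1.1563
```

Emit:
{"method": "carry_out", "body": {
  "commands": [
    {"translation":[0,0,0],"spin":-0.12,"jaw":0.05},
    {"translation":[0,0,0],"spin":-0.12,"jaw":0.05},
    {"translation":[0,0,0],"spin":-0.12,"jaw":0.05},
    {"translation":[0,0,0],"spin":-0.12,"jaw":0.05},
    {"translation":[0,0,0],"spin":-0.12,"jaw":0.05},
    {"translation":[0,0,0],"spin":-0.12,"jaw":0.05},
    {"translation":[0,0,0],"spin":-0.12,"jaw":0.05},
    {"translation":[0,0,0],"spin":-0.12,"jaw":0.05}
  ],
  "squeeze": 30
}}

```text
time: 2.77
tool_pos: [183.0, -571.4, 231.3]
tcp_rot: [-180.0, -0.0, 73.1]
ft_force: [-0.9, 0.7, -0.2]
finger_gap: 50.1
grip_force: 0.0
```

```bash
python3 d.py 466 -158 100 84
```

```text
t 2.77 pos [ 183.  -571.4  231.3] rpy [-180.    -0.    73.1] gap 50.1 grip 0.0 F [-0.9  0.7 -0.2]
now axes [0.4779 0.1506 0.1313] after spin [0.4407 0.2383 0.1313] spin -0.1903
```

Emit:
{"method": "carry_out", "body": {
  "commands": [
    {"translation":[0,0,0],"spin":-0.098,"jaw":0.05},
    {"translation":[0,0,0],"spin":-0.098,"jaw":0.05},
    {"translation":[0.0315,0.017,0.0094],"spin":0,"jaw":0.05},
    {"translation":[0.0315,0.017,0.0094],"spin":0,"jaw":0.05},
    {"translation":[0.0315,0.017,0.0094],"spin":0,"jaw":0.05},
    {"translation":[0.0315,0.017,0.0094],"spin":0,"jaw":0.05},
    {"translation":[0.0315,0.017,0.0094],"spin":0,"jaw":0.05},
    {"translation":[0.0315,0.017,0.0094],"spin":0,"jaw":0.05}
  ]
}}

```text
time: 3.43
tool_pos: [304.8, -392.8, 174.6]
tcp_rot: [180.0, 0.0, 84.0]
ft_force: [1.2, 0.0, 0.7]
finger_gap: 49.9
grip_force: 0.0
```

Emit:
{"method": "carry_out", "body": {
  "commands": [
    {"translation":[0.0315,0.017,0.0094],"spin":0,"jaw":0.05},
    {"translation":[0.0315,0.017,0.0094],"spin":0,"jaw":0.05},
    {"translation":[0.0315,0.017,0.0094],"spin":0,"jaw":0.05},
    {"translation":[0.0315,0.017,0.0094],"spin":0,"jaw":0.05},
    {"translation":[0.0315,0.017,0.0094],"spin":0,"jaw":0.05},
    {"translation":[0.0315,0.017,0.0094],"spin":0,"jaw":0.05},
    {"translation":[0.0315,0.017,0.0094],"spin":0,"jaw":0.05},
    {"translation":[0.0315,0.017,0.0094],"spin":0,"jaw":0.05}
  ]
}}

```text
time: 4.1
tool_pos: [466.8, -156.2, 99.6]
tcp_rot: [180.0, 0.0, 84.0]
ft_force: [0.8, -0.8, 0.3]
finger_gap: 50.2
grip_force: 0.0
```

```bash
python3 d.py 466 -158 5.5 84
```

```text
t 4.1 pos [ 466.8 -156.2   99.6] rpy [1.7995e+02 2.0000e-02 8.3980e+01] gap 50.2 grip 0.0 F [ 0.8 -0.8  0.3]
now axes [-0.0018 -0.0006  0.0941] after spin [-0.0018 -0.0006  0.0941] spin -0.0003
```

Emit:
{"method": "carry_out", "body": {
  "commands": [
    {"translation":[-0.0018,-0.0006,0.025],"spin":0,"jaw":0.05},
    {"translation":[0,0,0.022],"spin":0,"jaw":0.05},
    {"translation":[0,0,0.018],"spin":0,"jaw":0.05},
    {"translation":[0,0,0.013],"spin":0,"jaw":0.05},
    {"translation":[0,0,0.009],"spin":0,"jaw":0.05},
    {"translation":[0,0,0.0045],"spin":0,"jaw":0.05},
    {"translation":[0,0,0.0025],"spin":0,"jaw":0.05},
    {"translation":[0,0,0],"spin":0,"jaw":0.05}
  ]
}}

```text
time: 4.77
tool_pos: [465.2, -159.7, 5.8]
tcp_rot: [180.0, 0.0, 84.0]
ft_force: [-0.6, -0.3, -0.3]
finger_gap: 50.0
grip_force: 0.0
```

Emit:
{"method": "carry_out", "body": {
  "commands": [
    {"translation":[0,0,0],"spin":0,"jaw":0.01},
    {"translation":[0,0,0],"spin":0,"jaw":0.01},
    {"translation":[0,0,0],"spin":0,"jaw":0.01},
    {"translation":[0,0,0],"spin":0,"jaw":0.01},
    {"translation":[0,0,0],"spin":0,"jaw":0.01},
    {"translation":[0,0,0],"spin":0,"jaw":0.01},
    {"translation":[0,0,0],"spin":0,"jaw":0.01},
    {"translation":[0,0,0],"spin":0,"jaw":0.01}
  ]
}}

```text
time: 5.43
tool_pos: [466.0, -160.0, 6.8]
tcp_rot: [179.9, 0.0, 84.0]
ft_force: [-0.2, -0.3, 6.1]
finger_gap: 21.7
grip_force: 30.3
```

```bash
python3 d.py 475.5 -361 5.5 87; python3 - <<'E'
from ov import *
ov("pics/g1.png",[("eraser",(466,-158,-6),3)],[r.snapshot("top"),r.snapshot("side")])
E
```

```text
t 5.43 pos [ 466.  -160.     6.8] rpy [1.7989e+02 4.0000e-02 8.3980e+01] gap 21.7 grip 30.3 F [-0.2 -0.3  6.1]
now axes [-0.1989  0.0305  0.0015] after spin [-0.2002  0.02    0.0013] spin -0.0527
```

Emit:
{"method": "carry_out", "body": {
  "commands": [
    {"translation":[0,0,-0.015],"spin":0,"jaw":0.01},
    {"translation":[0,0,-0.03],"spin":-0.053,"jaw":0.01},
    {"translation":[-0.02,0.002,-0.015],"spin":0,"jaw":0.01},
    {"translation":[-0.036,0.0036,0],"spin":0,"jaw":0.01},
    {"translation":[-0.036,0.0036,0],"spin":0,"jaw":0.01},
    {"translation":[-0.036,0.0036,0],"spin":0,"jaw":0.01},
    {"translation":[-0.036,0.0036,0],"spin":0,"jaw":0.01},
    {"translation":[-0.036,0.0036,0],"spin":0,"jaw":0.01}
  ]
}}

```text
time: 6.2
tool_pos: [474.4, -361.9, 65.7]
tcp_rot: [180.0, -0.0, 87.0]
ft_force: [1.2, 1.2, -0.8]
finger_gap: 21.9
grip_force: 29.5
```

```bash
python3 d.py 475.5 -361 7.5 87
```

```text
t 6.2 pos [ 474.4 -361.9   65.7] rpy [179.99  -0.    87.02] gap 21.9 grip 29.5 F [ 1.2  1.2 -0.8]
now axes [0.001  0.001  0.0582] after spin [0.001  0.001  0.0582] spin 0.0004
```

Emit:
{"method": "carry_out", "body": {
  "commands": [
    {"translation":[0.001,0.001,0.016],"spin":0,"jaw":0.01},
    {"translation":[0,0,0.016],"spin":0,"jaw":0.01},
    {"translation":[0,0,0.012],"spin":0,"jaw":0.01},
    {"translation":[0,0,0.007],"spin":0,"jaw":0.01},
    {"translation":[0,0,0.004],"spin":0,"jaw":0.01},
    {"translation":[0,0,0.002],"spin":0,"jaw":0.01},
    {"translation":[0,0,0.001],"spin":0,"jaw":0.01},
    {"translation":[0,0,0],"spin":0,"jaw":0.01}
  ]
}}

```text
time: 6.87
tool_pos: [476.2, -359.4, 8.3]
tcp_rot: [180.0, 0.0, 87.0]
ft_force: [0.1, 0.4, 0.3]
finger_gap: 22.0
grip_force: 29.5
```

```bash
python3 d.py 475.5 -361 7.5 87
```

```text
t 6.87 pos [ 476.2 -359.4    8.3] rpy [1.7996e+02 3.0000e-02 8.7050e+01] gap 22.0 grip 29.5 F [0.1 0.4 0.3]
now axes [-0.0017 -0.0006  0.0008] after spin [-0.0017 -0.0006  0.0008] spin 0.0008
```

Emit:
{"method": "carry_out", "body": {
  "commands": [
    {"translation":[0,0,0.0005],"spin":0,"jaw":0.05},
    {"translation":[0,0,0],"spin":0,"jaw":0.05},
    {"translation":[0,0,0],"spin":0,"jaw":0.05},
    {"translation":[0,0,0],"spin":0,"jaw":0.05},
    {"translation":[0,0,-0.02],"spin":0,"jaw":0.05},
    {"translation":[0,0,-0.04],"spin":0,"jaw":0.06},
    {"translation":[0,0,-0.041],"spin":0,"jaw":0.06},
    {"translation":[0,0,-0.041],"spin":-0.026,"jaw":0.06}
  ]
}}

```text
time: 7.53
tool_pos: [475.1, -358.8, 150.3]
tcp_rot: [-179.9, -0.1, 88.5]
ft_force: [0.9, -0.7, 0.5]
finger_gap: 60.0
grip_force: 0.0
```

Emit:
{"method": "carry_out", "body": {
  "commands": [
    {"translation":[0.0376,-0.0027,0],"spin":0,"jaw":0.06},
    {"translation":[0.0376,-0.0027,0],"spin":0,"jaw":0.06},
    {"translation":[0.0376,-0.0027,0],"spin":0,"jaw":0.06},
    {"translation":[0.0376,-0.0027,0],"spin":0,"jaw":0.06},
    {"translation":[0.0376,-0.0027,0],"spin":0,"jaw":0.06},
    {"translation":[0.0376,-0.0027,0],"spin":0,"jaw":0.06},
    {"translation":[0.0376,-0.0027,0],"spin":0,"jaw":0.06},
    {"translation":[0.0376,-0.0027,0],"spin":0,"jaw":0.06}
  ]
}}

```text
time: 8.2
tool_pos: [461.6, -56.5, 149.5]
tcp_rot: [179.9, 0.0, 88.5]
ft_force: [0.7, 0.1, -0.2]
finger_gap: 60.0
grip_force: 0.0
```

```bash
python3 d.py 448 320 150 88.5; python3 - <<'E'
from ov import *
ov("pics/g2.png",[("eraser",(475.5,-361,-3),3),("member_cards",(465,66,8),3),("date_stamp",(448,320,-1.5),3)],[r.snapshot("top"),r.snapshot("side")])
E
```

```text
t 8.2 pos [461.6 -56.5 149.5] rpy [1.7995e+02 1.0000e-02 8.8490e+01] gap 60.0 grip 0.0 F [ 0.7  0.1 -0.2]
now axes [ 0.376  -0.0235 -0.0005] after spin [ 0.376  -0.0234 -0.0005] spin -0.0002
```

View pics/g2.png

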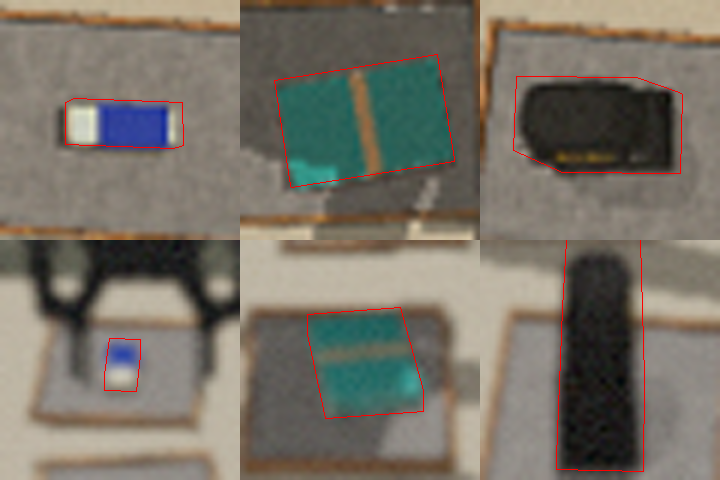

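Eraser sits well in the spare tray; on to the stamp.

Emit:
{"method": "carry_out", "body": {
  "commands": [
    {"translation":[0.0376,-0.0023,0],"spin":0,"jaw":0.06},
    {"translation":[0.0376,-0.0023,0],"spin":0,"jaw":0.06},
    {"translation":[0.0376,-0.0023,0],"spin":0,"jaw":0.06},
    {"translation":[0.0376,-0.0023,0],"spin":0,"jaw":0.06},
    {"translation":[0.0376,-0.0023,0],"spin":0,"jaw":0.06},
    {"translation":[0.0376,-0.0023,0],"spin":0,"jaw":0.06},
    {"translation":[0.0376,-0.0023,0],"spin":0,"jaw":0.06},
    {"translation":[0.0376,-0.0023,0],"spin":0,"jaw":0.06}
  ]
}}

```text
time: 8.97
tool_pos: [451.6, 244.4, 149.5]
tcp_rot: [179.9, -0.0, 88.5]
ft_force: [1.7, 0.6, 0.2]
finger_gap: 60.1
grip_force: 0.0
```

Emit:
{"method": "carry_out", "body": {
  "commands": [
    {"translation":[0.0376,-0.0024,0],"spin":0,"jaw":0.06},
    {"translation":[0.025,-0.0015,0],"spin":0,"jaw":0.06},
    {"translation":[0.0126,-0.0008,0],"spin":0,"jaw":0.06},
    {"translation":[0,0,0],"spin":0,"jaw":0.06},
    {"translation":[0,0,0.01],"spin":0,"jaw":0.06},
    {"translation":[0,0,0.015],"spin":0,"jaw":0.06},
    {"translation":[0,0,0.01],"spin":0,"jaw":0.06},
    {"translation":[0,0,0],"spin":0,"jaw":0.06}
  ]
}}

```text
time: 9.63
tool_pos: [447.2, 315.7, 110.7]
tcp_rot: [-179.8, 0.2, 88.4]
ft_force: [0.3, -0.8, -0.9]
finger_gap: 60.0
grip_force: 0.0
```

```bash
python3 d.py 448 320 60 88.5
```

```text
t 9.63 pos [447.2 315.7 110.7] rpy [-179.75    0.18   88.41] gap 60.0 grip 0.0 F [ 0.3 -0.8 -0.9]
now axes [0.0045 0.0009 0.0507] after spin [0.0043 0.0007 0.0507] spin -0.0016
```

Emit:
{"method": "carry_out", "body": {
  "commands": [
    {"translation":[0.003,0,0.014],"spin":0,"jaw":0.06},
    {"translation":[0,0,0.014],"spin":0,"jaw":0.06},
    {"translation":[0,0,0.012],"spin":0,"jaw":0.06},
    {"translation":[0,0,0.007],"spin":0,"jaw":0.06},
    {"translation":[0,0,0.004],"spin":0,"jaw":0.06},
    {"translation":[0,0,0],"spin":0,"jaw":0.06},
    {"translation":[0,0,0],"spin":0,"jaw":0.045},
    {"translation":[0,0,0],"spin":0,"jaw":0.042}
  ]
}}

```text
time: 10.3
tool_pos: [449.3, 321.7, 64.1]
tcp_rot: [179.9, -0.0, 88.5]
ft_force: [0.1, -0.2, -0.4]
finger_gap: 42.4
grip_force: 0.0
```

Emit:
{"method": "carry_out", "body": {
  "commands": [
    {"translation":[0,0,0],"spin":0,"jaw":0.038},
    {"translation":[0,0,0],"spin":0,"jaw":0.034},
    {"translation":[0,0,0],"spin":0,"jaw":0.028},
    {"translation":[0,0,0],"spin":0,"jaw":0.025},
    {"translation":[0,0,0],"spin":0,"jaw":0.025},
    {"translation":[0,0,0],"spin":0,"jaw":0.025},
    {"translation":[0,0,0],"spin":0,"jaw":0.025},
    {"translation":[0,0,0],"spin":0,"jaw":0.025}
  ],
  "squeeze": 40
}}

```text
time: 10.97
tool_pos: [449.3, 321.8, 64.4]
tcp_rot: [179.9, -0.0, 88.5]
ft_force: [-0.5, -1.8, 5.9]
finger_gap: 34.6
grip_force: 39.4
```

```bash
python3 d.py 464.7 -148.7 60 95.2
```

```text
t 10.97 pos [449.3 321.8  64.4] rpy [ 1.7992e+02 -5.0000e-02  8.8520e+01] gap 34.6 grip 39.4 F [-0.5 -1.8  5.9]
now axes [-0.4699  0.0275  0.004 ] after spin [-0.4699 -0.0273  0.0044] spin -0.1166
```

Emit:
{"method": "carry_out", "body": {
  "commands": [
    {"translation":[0,0,-0.012],"spin":0,"jaw":0.025},
    {"translation":[0,0,-0.024],"spin":-0.05,"jaw":0.025},
    {"translation":[0,0,-0.024],"spin":-0.0666,"jaw":0.025},
    {"translation":[-0.015,-0.0009,-0.01],"spin":0,"jaw":0.025},
    {"translation":[-0.025,-0.0015,0],"spin":0,"jaw":0.025},
    {"translation":[-0.035,-0.002,0],"spin":0,"jaw":0.025},
    {"translation":[-0.035,-0.002,0],"spin":0,"jaw":0.025},
    {"translation":[-0.035,-0.002,0],"spin":0,"jaw":0.025}
  ]
}}

```text
time: 11.63
tool_pos: [453.1, 175.1, 133.8]
tcp_rot: [180.0, 0.0, 95.3]
ft_force: [0.5, 0.1, -1.9]
finger_gap: 34.3
grip_force: 39.8
```

Emit:
{"method": "carry_out", "body": {
  "commands": [
    {"translation":[-0.035,-0.002,0],"spin":0,"jaw":0.025},
    {"translation":[-0.035,-0.002,0],"spin":0,"jaw":0.025},
    {"translation":[-0.035,-0.002,0],"spin":0,"jaw":0.025},
    {"translation":[-0.035,-0.002,0],"spin":0,"jaw":0.025},
    {"translation":[-0.035,-0.002,0],"spin":0,"jaw":0.025},
    {"translation":[-0.035,-0.002,0],"spin":0,"jaw":0.025},
    {"translation":[-0.035,-0.002,0],"spin":0,"jaw":0.025},
    {"translation":[-0.03,-0.002,0],"spin":0,"jaw":0.025}
  ]
}}

```text
time: 12.3
tool_pos: [462.1, -101.3, 134.0]
tcp_rot: [180.0, 0.0, 95.2]
ft_force: [0.2, 0.1, -1.6]
finger_gap: 34.8
grip_force: 39.8
```

```bash
python3 d.py 464.7 -148.7 66 95.2
```

```text
t 12.3 pos [ 462.1 -101.3  134. ] rpy [1.7997e+02 3.0000e-02 9.5160e+01] gap 34.8 grip 39.8 F [ 0.2  0.1 -1.6]
now axes [-0.0474 -0.0017  0.068 ] after spin [-0.0474 -0.0017  0.068 ] spin -0.0006
```

Emit:
{"method": "carry_out", "body": {
  "commands": [
    {"translation":[-0.025,-0.001,0],"spin":0,"jaw":0.025},
    {"translation":[-0.016,-0.0007,0],"spin":0,"jaw":0.025},
    {"translation":[-0.0064,0,0.01],"spin":0,"jaw":0.025},
    {"translation":[0,0,0.014],"spin":0,"jaw":0.025},
    {"translation":[0,0,0.014],"spin":0,"jaw":0.025},
    {"translation":[0,0,0.01],"spin":0,"jaw":0.025},
    {"translation":[0,0,0.007],"spin":0,"jaw":0.025},
    {"translation":[0,0,0],"spin":0,"jaw":0.025}
  ]
}}

```text
time: 12.97
tool_pos: [463.6, -145.3, 76.1]
tcp_rot: [-179.8, -0.1, 95.2]
ft_force: [0.5, -0.4, -1.5]
finger_gap: 34.4
grip_force: 39.7
```

```bash
python3 d.py 464.7 -148.7 66 95.2;  python3 - <<'E'
from ov import *
z=r.sense()["tool_pos"][2]-64.4+3
ov("pics/g3.png",[("date_stamp",(464.7,-148.7,5.2),z),("stamp_tray",(464.7,-148.7,5.2),0)],[r.snapshot("top"),r.snapshot("side")])
E
```

```text
t 12.97 pos [ 463.6 -145.3   76.1] rpy [-1.7983e+02 -1.0000e-01  9.5230e+01] gap 34.4 grip 39.7 F [ 0.5 -0.4 -1.5]
now axes [-0.0035  0.0008  0.0101] after spin [-0.0035  0.0007  0.0101] spin 0.0005
```

View pics/g3.png

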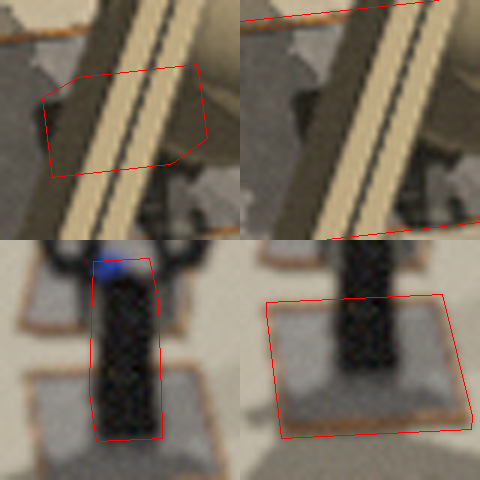

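Emit:
{"method": "carry_out", "body": {
  "commands": [
    {"translation":[-0.001,0.0005,0.003],"spin":0,"jaw":0.025},
    {"translation":[0,0,0.003],"spin":0,"jaw":0.025},
    {"translation":[0,0,0.002],"spin":0,"jaw":0.025},
    {"translation":[0,0,0.001],"spin":0,"jaw":0.025},
    {"translation":[0,0,0.0005],"spin":0,"jaw":0.025},
    {"translation":[0,0,0],"spin":0,"jaw":0.025},
    {"translation":[0,0,0],"spin":0,"jaw":0.025},
    {"translation":[0,0,0],"spin":0,"jaw":0.025}
  ]
}}

```text
time: 13.73
tool_pos: [465.6, -147.5, 68.8]
tcp_rot: [180.0, 0.0, 95.2]
ft_force: [0.1, -0.3, -1.1]
finger_gap: 34.3
grip_force: 39.8
```

```bash
python3 d.py 464.7 -148.7 64.4 95.2
```

```text
t 13.73 pos [ 465.6 -147.5   68.8] rpy [1.7999e+02 1.0000e-02 9.5190e+01] gap 34.3 grip 39.8 F [ 0.1 -0.3 -1.1]
now axes [-0.0011 -0.001   0.0044] after spin [-0.0011 -0.001   0.0044] spin -0.0002
```

Emit:
{"method": "carry_out", "body": {
  "commands": [
    {"translation":[-0.001,-0.001,0.001],"spin":0,"jaw":0.025},
    {"translation":[0,0,0.001],"spin":0,"jaw":0.025},
    {"translation":[0,0,0.001],"spin":0,"jaw":0.025},
    {"translation":[0,0,0.001],"spin":0,"jaw":0.025},
    {"translation":[0,0,0],"spin":0,"jaw":0.025},
    {"translation":[0,0,0],"spin":0,"jaw":0.025},
    {"translation":[0,0,0],"spin":0,"jaw":0.025},
    {"translation":[0,0,0],"spin":0,"jaw":0.025}
  ]
}}

```text
time: 14.4
tool_pos: [464.6, -148.5, 64.7]
tcp_rot: [-180.0, -0.0, 95.2]
ft_force: [0.7, 0.0, -1.5]
finger_gap: 34.2
grip_force: 39.8
```

Emit:
{"method": "carry_out", "body": {
  "commands": [
    {"translation":[0,0,0.0005],"spin":0,"jaw":0.025},
    {"translation":[0,0,0.0005],"spin":0,"jaw":0.025},
    {"translation":[0,0,0.0003],"spin":0,"jaw":0.025},
    {"translation":[0,0,0],"spin":0,"jaw":0.025},
    {"translation":[0,0,0],"spin":0,"jaw":0.025},
    {"translation":[0,0,0],"spin":0,"jaw":0.025},
    {"translation":[0,0,0],"spin":0,"jaw":0.025},
    {"translation":[0,0,0],"spin":0,"jaw":0.025}
  ]
}}

```text
time: 15.07
tool_pos: [464.9, -148.7, 64.3]
tcp_rot: [180.0, 0.0, 95.2]
ft_force: [-2.9, 0.1, 7.6]
finger_gap: 34.3
grip_force: 41.2
```

Emit:
{"method": "carry_out", "body": {
  "commands": [
    {"translation":[0,0,0],"spin":0,"jaw":0.036},
    {"translation":[0,0,0],"spin":0,"jaw":0.042},
    {"translation":[0,0,0],"spin":0,"jaw":0.052},
    {"translation":[0,0,0],"spin":0,"jaw":0.06},
    {"translation":[0,0,0],"spin":0,"jaw":0.06},
    {"translation":[0,0,-0.015],"spin":0,"jaw":0.06},
    {"translation":[0,0,-0.03],"spin":0,"jaw":0.066},
    {"translation":[0,0,-0.041],"spin":0,"jaw":0.066}
  ]
}}

```text
time: 15.73
tool_pos: [461.9, -147.3, 146.6]
tcp_rot: [-179.6, -0.2, 95.2]
ft_force: [0.5, -0.9, -0.4]
finger_gap: 65.9
grip_force: 0.0
```

Emit:
{"method": "carry_out", "body": {
  "commands": [
    {"translation":[0,0,0],"spin":-0.049,"jaw":0.066},
    {"translation":[0.035,0.0052,0],"spin":0,"jaw":0.066},
    {"translation":[0.036,0.0053,0],"spin":0,"jaw":0.066},
    {"translation":[0.036,0.0053,0],"spin":0,"jaw":0.066},
    {"translation":[0.036,0.0053,0],"spin":0,"jaw":0.066},
    {"translation":[0.036,0.0053,0],"spin":0,"jaw":0.066},
    {"translation":[0.033,0.0049,0],"spin":0,"jaw":0.066},
    {"translation":[0,0,0.03],"spin":0,"jaw":0.066}
  ]
}}

```text
time: 16.4
tool_pos: [470.2, 71.2, 125.1]
tcp_rot: [179.4, -0.1, 98.2]
ft_force: [2.0, -0.3, 0.7]
finger_gap: 65.9
grip_force: 0.0
```

```bash
python3 d.py 466 65.6 4 98; python3 - <<'E'
from ov import *
ov("pics/g4.png",[("date_stamp",(464.7,-148.7,5.2),3),("stamp_tray",(464.7,-148.7,5.2),0),("member_cards",(465,65.6,8),3)],[r.snapshot("top"),r.snapshot("side")])
E
```

```text
t 16.4 pos [470.2  71.2 125.1] rpy [ 1.7937e+02 -7.0000e-02  9.8230e+01] gap 65.9 grip 0.0 F [ 2.  -0.3  0.7]
now axes [-0.0051 -0.0063  0.121 ] after spin [-0.0049 -0.0049  0.1211] spin 0.004
```

View pics/g4.png

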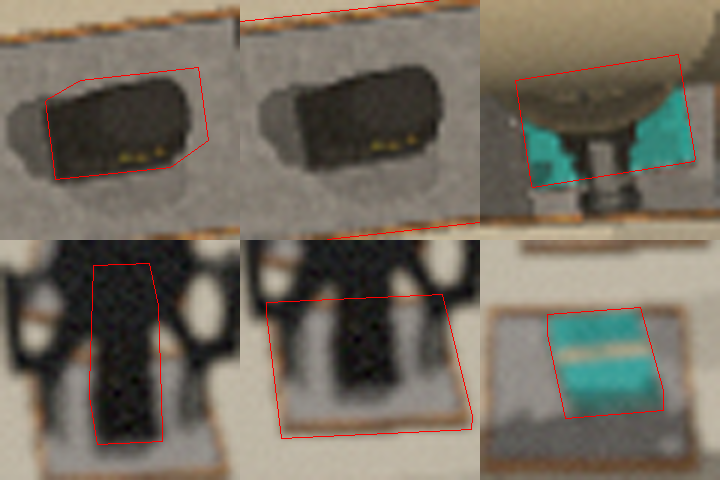

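Emit:
{"method": "carry_out", "body": {
  "commands": [
    {"translation":[0,0,0.02],"spin":0,"jaw":0.066},
    {"translation":[0,0,0.025],"spin":0,"jaw":0.066},
    {"translation":[0,0,0.025],"spin":0,"jaw":0.066},
    {"translation":[0,0,0.015],"spin":0,"jaw":0.066},
    {"translation":[0,0,0.005],"spin":0,"jaw":0.066},
    {"translation":[0,0,0],"spin":0,"jaw":0.066},
    {"translation":[0,0,0],"spin":0,"jaw":0.066},
    {"translation":[0,0,0],"spin":0,"jaw":0.066}
  ]
}}

```text
time: 17.17
tool_pos: [467.5, 65.5, 31.1]
tcp_rot: [179.9, 0.0, 98.0]
ft_force: [0.4, -0.5, -0.4]
finger_gap: 65.9
grip_force: 0.0
```

```bash
python3 d.py 466 65.6 4 98
```

```text
t 17.17 pos [467.5  65.5  31.1] rpy [1.7987e+02 2.0000e-02 9.7970e+01] gap 65.9 grip 0.0 F [ 0.4 -0.5 -0.4]
now axes [ 0.0003 -0.0015  0.0271] after spin [ 0.0003 -0.0015  0.0271] spin -0.0006
```

Down to z≈4, then lightly close to centre.

Emit:
{"method": "carry_out", "body": {
  "commands": [
    {"translation":[0,-0.0015,0.009],"spin":0,"jaw":0.066},
    {"translation":[0,0,0.008],"spin":0,"jaw":0.066},
    {"translation":[0,0,0.005],"spin":0,"jaw":0.066},
    {"translation":[0,0,0.003],"spin":0,"jaw":0.066},
    {"translation":[0,0,0.002],"spin":0,"jaw":0.066},
    {"translation":[0,0,0],"spin":0,"jaw":0.066},
    {"translation":[0,0,0],"spin":0,"jaw":0.066},
    {"translation":[0,0,0],"spin":0,"jaw":0.066}
  ],
  "squeeze": 20
}}

```text
time: 17.83
tool_pos: [464.9, 65.6, 2.6]
tcp_rot: [180.0, 0.0, 98.0]
ft_force: [-0.2, -0.7, 0.6]
finger_gap: 65.8
grip_force: 0.0
```

Emit:
{"method": "carry_out", "body": {
  "commands": [
    {"translation":[0,0,0],"spin":0,"jaw":0.062},
    {"translation":[0,0,0],"spin":0,"jaw":0.06},
    {"translation":[0,0,0],"spin":0,"jaw":0.058},
    {"translation":[0,0,0],"spin":0,"jaw":0.056},
    {"translation":[0,0,0],"spin":0,"jaw":0.055},
    {"translation":[0,0,0],"spin":0,"jaw":0.054},
    {"translation":[0,0,0],"spin":0,"jaw":0.05},
    {"translation":[0,0,0],"spin":0,"jaw":0.05}
  ]
}}

```text
time: 18.5
tool_pos: [464.9, 65.6, 2.8]
tcp_rot: [180.0, 0.0, 98.0]
ft_force: [-2.8, 0.1, 6.7]
finger_gap: 55.3
grip_force: 20.1
```

```bash
python3 - <<'E'
from h import *
p=r.snapshot("side"); u=proj(p,np.array([[466,70,15.]]))[0].round().astype(int); print(u)
cv2.imwrite("pics/g5.png",cv2.resize(p["pixels"][u[1]-40:u[1]+40,u[0]-50:u[0]+50],None,fx=7,fy=7,interpolation=cv2.INTER_CUBIC))
E
```

```text
[259 203]
```

View pics/g5.png

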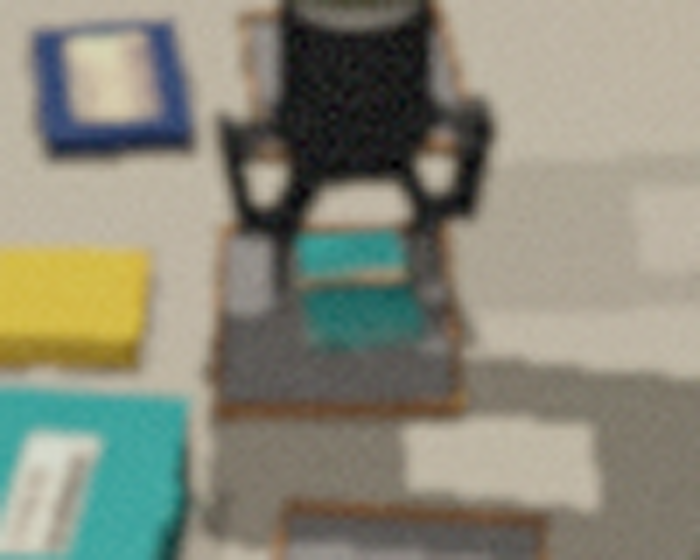

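Emit:
{"method": "carry_out", "body": {
  "commands": [
    {"translation":[0,0,0],"spin":0,"jaw":0.06},
    {"translation":[0,0,0],"spin":0,"jaw":0.06},
    {"translation":[0,0,0.001],"spin":0,"jaw":0.06},
    {"translation":[0,0,0.001],"spin":0,"jaw":0.06},
    {"translation":[0,0,0.001],"spin":0,"jaw":0.06},
    {"translation":[0,0,0],"spin":0,"jaw":0.06},
    {"translation":[0,0,0],"spin":0,"jaw":0.06},
    {"translation":[0,0,0],"spin":0,"jaw":0.06}
  ]
}}

```text
time: 19.22
tool_pos: [464.6, 65.6, -0.7]
tcp_rot: [-180.0, 0.0, 98.0]
ft_force: [-0.3, 0.3, 0.3]
finger_gap: 60.1
grip_force: 0.0
```

Emit:
{"method": "carry_out", "body": {
  "commands": [
    {"translation":[0,0,0],"spin":0,"jaw":0.057},
    {"translation":[0,0,0],"spin":0,"jaw":0.055},
    {"translation":[0,0,0],"spin":0,"jaw":0.05},
    {"translation":[0,0,0],"spin":0,"jaw":0.048},
    {"translation":[0,0,0],"spin":0,"jaw":0.045},
    {"translation":[0,0,0],"spin":0,"jaw":0.045},
    {"translation":[0,0,0],"spin":0,"jaw":0.045},
    {"translation":[0,0,0],"spin":0,"jaw":0.045}
  ],
  "squeeze": 40
}}

```text
time: 19.88
tool_pos: [464.9, 65.6, -0.1]
tcp_rot: [180.0, 0.0, 98.0]
ft_force: [-1.9, 0.2, 5.0]
finger_gap: 54.9
grip_force: 41.8
```

```bash
python3 d.py 443 317 60 84.6
```

```text
t 19.88 pos [ 4.649e+02  6.560e+01 -1.000e-01] rpy [179.98   0.    98.  ] gap 54.9 grip 41.8 F [-1.9  0.2  5. ]
now axes [ 0.252   0.0133 -0.0601] after spin [ 0.2483 -0.0455 -0.0601] spin 0.2338
```

Emit:
{"method": "carry_out", "body": {
  "commands": [
    {"translation":[0,0,-0.012],"spin":0,"jaw":0.045},
    {"translation":[0,0,-0.024],"spin":0,"jaw":0.045},
    {"translation":[0,0,-0.024],"spin":0.08,"jaw":0.045},
    {"translation":[0,0,0],"spin":0.08,"jaw":0.045},
    {"translation":[0,0,0],"spin":0.0738,"jaw":0.045},
    {"translation":[0.02,-0.0037,0],"spin":0,"jaw":0.045},
    {"translation":[0.035,-0.0064,0],"spin":0,"jaw":0.045},
    {"translation":[0.038,-0.007,0],"spin":0,"jaw":0.045}
  ]
}}

```text
time: 20.55
tool_pos: [456.5, 159.8, 59.4]
tcp_rot: [180.0, 0.0, 84.4]
ft_force: [0.1, 0.7, -0.9]
finger_gap: 54.5
grip_force: 42.8
```

Emit:
{"method": "carry_out", "body": {
  "commands": [
    {"translation":[0.038,-0.007,0],"spin":0,"jaw":0.045},
    {"translation":[0.038,-0.007,0],"spin":0,"jaw":0.045},
    {"translation":[0.035,-0.0064,0],"spin":0,"jaw":0.045},
    {"translation":[0.025,-0.0046,0],"spin":0,"jaw":0.045},
    {"translation":[0.0193,-0.0034,0],"spin":0,"jaw":0.045},
    {"translation":[0,0,0],"spin":0,"jaw":0.045},
    {"translation":[0,0,0],"spin":0,"jaw":0.045},
    {"translation":[0,0,0],"spin":0,"jaw":0.045}
  ]
}}

```text
time: 21.22
tool_pos: [442.5, 316.4, 58.9]
tcp_rot: [-180.0, 0.1, 84.6]
ft_force: [0.0, 0.1, -1.2]
finger_gap: 55.0
grip_force: 42.8
```

```bash
python3 d.py 443 317 1 84.6; python3 - <<'E'
from h import *
T,S=r.snapshot("top"),r.snapshot("side"); z=r.sense()["tool_pos"][2]+3
print(fit([T,S],"cards_tray",(443,317),0)); print(z,fit([S],"member_cards",(443,317),z))
print(fit([T,S],"eraser_tray",(473,82),0)); print(fit([T,S],"stamp_tray",(464,-148),0)) 
E
```

```text
t 21.22 pos [442.5 316.4  58.9] rpy [-1.7997e+02  5.0000e-02  8.4620e+01] gap 55.0 grip 42.8 F [ 0.   0.1 -1.2]
now axes [0.0007 0.0005 0.0579] after spin [0.0007 0.0005 0.0579] spin 0.0003
cards_tray missed
((np.float64(445.9), np.float64(317.7), np.float64(-5.4), np.float64(0.041)), [(np.float64(445.9), np.float64(317.7), np.float64(-5.4), np.float64(0.041))])
62.12562524496268 ((np.float64(445.4), np.float64(315.5), np.float64(-1.7), np.float64(0.119)), [(np.float64(445.4), np.float64(315.5), np.float64(-1.7), np.float64(0.119))])
eraser_tray missed
((np.float64(471.6), np.float64(83.4), np.float64(0.5), np.float64(0.03)), [(np.float64(471.6), np.float64(83.4), np.float64(0.5), np.float64(0.03))])
((np.float64(463.8), np.float64(-149.0), np.float64(5.6), np.float64(0.412)), [(np.float64(462.5), np.float64(-149.1), np.float64(6.0), np.float64(0.03)), (np.float64(489.7), np.float64(-145.1), np.float64(-0.7), np.float64(0.747))])
```

Emit:
{"method": "carry_out", "body": {
  "commands": [
    {"translation":[0.001,0.0005,0.015],"spin":0,"jaw":0.045},
    {"translation":[0,0,0.016],"spin":0,"jaw":0.045},
    {"translation":[0,0,0.012],"spin":0,"jaw":0.045},
    {"translation":[0,0,0.007],"spin":0,"jaw":0.045},
    {"translation":[0,0,0.004],"spin":0,"jaw":0.045},
    {"translation":[0,0,0.002],"spin":0,"jaw":0.045},
    {"translation":[0,0,0.001],"spin":0,"jaw":0.045},
    {"translation":[0,0,0.0005],"spin":0,"jaw":0.045}
  ]
}}

```text
time: 22.33
tool_pos: [443.7, 318.3, 2.4]
tcp_rot: [180.0, -0.0, 84.6]
ft_force: [-0.7, -0.1, -0.1]
finger_gap: 54.4
grip_force: 42.8
```

Emit:
{"method": "carry_out", "body": {
  "commands": [
    {"translation":[0,0,0.0005],"spin":0,"jaw":0.045},
    {"translation":[0,0,0],"spin":0,"jaw":0.045},
    {"translation":[0,0,0],"spin":0,"jaw":0.045},
    {"translation":[0,0,0],"spin":0,"jaw":0.045},
    {"translation":[0,0,0],"spin":0,"jaw":0.045},
    {"translation":[0,0,0],"spin":0,"jaw":0.045},
    {"translation":[0,0,0],"spin":0,"jaw":0.045},
    {"translation":[0,0,0],"spin":0,"jaw":0.045}
  ]
}}

```text
time: 23.0
tool_pos: [443.3, 318.0, 1.4]
tcp_rot: [180.0, -0.0, 84.6]
ft_force: [-0.3, -0.4, -0.5]
finger_gap: 54.8
grip_force: 42.8
```

Emit:
{"method": "carry_out", "body": {
  "commands": [
    {"translation":[0,0,0.0006],"spin":0,"jaw":0.045},
    {"translation":[0,0,0.0006],"spin":0,"jaw":0.045},
    {"translation":[0,0,0.0003],"spin":0,"jaw":0.045},
    {"translation":[0,0,0],"spin":0,"jaw":0.045},
    {"translation":[0,0,0],"spin":0,"jaw":0.058},
    {"translation":[0,0,0],"spin":0,"jaw":0.064},
    {"translation":[0,0,0],"spin":0,"jaw":0.064},
    {"translation":[0,0,0],"spin":0,"jaw":0.064}
  ]
}}

```text
time: 23.67
tool_pos: [443.4, 318.0, -0.0]
tcp_rot: [180.0, -0.0, 84.6]
ft_force: [0.2, -1.6, 0.3]
finger_gap: 64.1
grip_force: 0.0
```

Emit:
{"method": "carry_out", "body": {
  "commands": [
    {"translation":[0,0,-0.01],"spin":0,"jaw":0.064},
    {"translation":[0,0,-0.02],"spin":0,"jaw":0.064},
    {"translation":[0,0,-0.04],"spin":0,"jaw":0.06},
    {"translation":[0,0,-0.041],"spin":0,"jaw":0.05},
    {"translation":[0,0,-0.041],"spin":-0.042,"jaw":0.05},
    {"translation":[0,0,0],"spin":0,"jaw":0.05},
    {"translation":[0,0,0],"spin":0,"jaw":0.05},
    {"translation":[0,0,0],"spin":0,"jaw":0.05}
  ]
}}

```text
time: 24.33
tool_pos: [443.5, 318.1, 152.6]
tcp_rot: [179.9, -0.0, 87.0]
ft_force: [-0.9, -0.1, -0.5]
finger_gap: 50.0
grip_force: 0.0
```

```bash
python3 d.py 475.5 -359.5 60 87; python3 - <<'E'
from h import *
T,S=r.snapshot("top"),r.snapshot("side")
print(fit([T,S],"eraser_tray",(473,82),0)); print(fit([S],"member_cards",(443,317),3)); print(fit([S],"cards_tray",(443,317),0))
E
```

```text
t 24.33 pos [443.5 318.1 152.6] rpy [ 1.7994e+02 -4.0000e-02  8.7000e+01] gap 50.0 grip 0.0 F [-0.9 -0.1 -0.5]
now axes [-0.6751  0.0673  0.0922] after spin [-0.675   0.0674  0.0926] spin -0.0
eraser_tray missed
((np.float64(470.7), np.float64(83.0), np.float64(-1.2), np.float64(0.052)), [(np.float64(470.7), np.float64(83.0), np.float64(-1.2), np.float64(0.052))])
((np.float64(444.8), np.float64(317.3), np.float64(-3.1), np.float64(0.082)), [(np.float64(444.8), np.float64(317.3), np.float64(-3.1), np.float64(0.082))])
((np.float64(445.8), np.float64(315.9), np.float64(-5.5), np.float64(0.037)), [(np.float64(445.8), np.float64(315.9), np.float64(-5.5), np.float64(0.037))])
```

Emit:
{"method": "carry_out", "body": {
  "commands": [
    {"translation":[-0.0375,0.0037,0],"spin":0,"jaw":0.05},
    {"translation":[-0.0375,0.0037,0],"spin":0,"jaw":0.05},
    {"translation":[-0.0375,0.0037,0],"spin":0,"jaw":0.05},
    {"translation":[-0.0375,0.0037,0],"spin":0,"jaw":0.05},
    {"translation":[-0.0375,0.0037,0],"spin":0,"jaw":0.05},
    {"translation":[-0.0375,0.0037,0],"spin":0,"jaw":0.05},
    {"translation":[-0.0375,0.0037,0],"spin":0,"jaw":0.05},
    {"translation":[-0.0375,0.0037,0],"spin":0,"jaw":0.05}
  ]
}}

```text
time: 25.3
tool_pos: [456.6, 15.2, 151.5]
tcp_rot: [-180.0, -0.0, 87.0]
ft_force: [0.7, -0.5, -0.3]
finger_gap: 49.9
grip_force: 0.0
```

Emit:
{"method": "carry_out", "body": {
  "commands": [
    {"translation":[-0.0375,0.0038,0],"spin":0,"jaw":0.05},
    {"translation":[-0.0375,0.0038,0],"spin":0,"jaw":0.05},
    {"translation":[-0.0375,0.0038,0],"spin":0,"jaw":0.05},
    {"translation":[-0.0375,0.0038,0],"spin":0,"jaw":0.05},
    {"translation":[-0.0375,0.0038,0],"spin":0,"jaw":0.05},
    {"translation":[-0.0375,0.0038,0],"spin":0,"jaw":0.05},
    {"translation":[-0.0375,0.0038,0],"spin":0,"jaw":0.05},
    {"translation":[-0.0375,0.0038,0],"spin":0,"jaw":0.05}
  ]
}}

```text
time: 25.97
tool_pos: [471.3, -286.1, 151.2]
tcp_rot: [-180.0, -0.0, 87.0]
ft_force: [0.3, 0.3, -0.0]
finger_gap: 50.1
grip_force: 0.0
```

Emit:
{"method": "carry_out", "body": {
  "commands": [
    {"translation":[-0.0375,0.0038,0.02],"spin":0,"jaw":0.05},
    {"translation":[-0.025,0.0025,0.025],"spin":0,"jaw":0.05},
    {"translation":[-0.0125,0.0012,0.025],"spin":0,"jaw":0.05},
    {"translation":[0,0,0.022],"spin":0,"jaw":0.05},
    {"translation":[0,0,0],"spin":0,"jaw":0.05},
    {"translation":[0,0,0],"spin":0,"jaw":0.05},
    {"translation":[0,0,0],"spin":0,"jaw":0.05},
    {"translation":[0,0,0],"spin":0,"jaw":0.05}
  ],
  "squeeze": 30
}}

```text
time: 26.63
tool_pos: [476.7, -359.1, 62.5]
tcp_rot: [179.9, 0.1, 87.1]
ft_force: [-0.1, 0.2, -0.3]
finger_gap: 50.2
grip_force: 0.0
```

```bash
python3 d.py 475.5 -359.5 7 87
```

```text
t 26.63 pos [ 476.7 -359.1   62.5] rpy [1.7987e+02 1.0000e-01 8.7050e+01] gap 50.2 grip 0.0 F [-0.1  0.2 -0.3]
now axes [-0.0004 -0.0013  0.0555] after spin [-0.0005 -0.0012  0.0555] spin 0.0009
```

Emit:
{"method": "carry_out", "body": {
  "commands": [
    {"translation":[0,-0.001,0.016],"spin":0,"jaw":0.05},
    {"translation":[0,0,0.015],"spin":0,"jaw":0.05},
    {"translation":[0,0,0.012],"spin":0,"jaw":0.05},
    {"translation":[0,0,0.007],"spin":0,"jaw":0.05},
    {"translation":[0,0,0.003],"spin":0,"jaw":0.05},
    {"translation":[0,0,0.0025],"spin":0,"jaw":0.05},
    {"translation":[0,0,0],"spin":0,"jaw":0.05},
    {"translation":[0,0,0],"spin":0,"jaw":0.03}
  ]
}}

```text
time: 27.3
tool_pos: [474.9, -359.0, 5.6]
tcp_rot: [180.0, 0.0, 87.0]
ft_force: [-0.4, -0.2, 0.2]
finger_gap: 39.2
grip_force: 0.0
```

Emit:
{"method": "carry_out", "body": {
  "commands": [
    {"translation":[0,0,0],"spin":0,"jaw":0.025},
    {"translation":[0,0,0],"spin":0,"jaw":0.02},
    {"translation":[0,0,0],"spin":0,"jaw":0.01},
    {"translation":[0,0,0],"spin":0,"jaw":0.01},
    {"translation":[0,0,0],"spin":0,"jaw":0.01},
    {"translation":[0,0,0],"spin":0,"jaw":0.01},
    {"translation":[0,0,0],"spin":0,"jaw":0.01},
    {"translation":[0,0,0],"spin":0,"jaw":0.01}
  ]
}}

```text
time: 27.97
tool_pos: [475.1, -359.2, 5.8]
tcp_rot: [179.9, 0.1, 87.0]
ft_force: [-0.2, -0.4, 4.6]
finger_gap: 22.1
grip_force: 30.5
```

```bash
python3 d.py 473 82.5 150 90.5
```

```text
t 27.97 pos [ 475.1 -359.2    5.8] rpy [1.7993e+02 6.0000e-02 8.7010e+01] gap 22.1 grip 30.5 F [-0.2 -0.4  4.6]
now axes [ 0.4408 -0.0249 -0.1447] after spin [ 0.4417  0.0018 -0.1442] spin -0.0609
```

Emit:
{"method": "carry_out", "body": {
  "commands": [
    {"translation":[0,0,-0.015],"spin":0,"jaw":0.01},
    {"translation":[0,0,-0.033],"spin":-0.03,"jaw":0.01},
    {"translation":[0,0,-0.036],"spin":-0.031,"jaw":0.01},
    {"translation":[0,0,-0.036],"spin":0,"jaw":0.01},
    {"translation":[0,0,-0.034],"spin":0,"jaw":0.01},
    {"translation":[0.02,0,0],"spin":0,"jaw":0.01},
    {"translation":[0.03,0,0],"spin":0,"jaw":0.01},
    {"translation":[0.036,0,0],"spin":0,"jaw":0.01}
  ]
}}

```text
time: 28.63
tool_pos: [473.7, -273.3, 159.7]
tcp_rot: [179.9, 0.1, 90.4]
ft_force: [1.1, 0.1, -0.3]
finger_gap: 21.9
grip_force: 29.8
```

Emit:
{"method": "carry_out", "body": {
  "commands": [
    {"translation":[0.036,0,0],"spin":0,"jaw":0.01},
    {"translation":[0.036,0,0],"spin":0,"jaw":0.01},
    {"translation":[0.036,0,0],"spin":0,"jaw":0.01},
    {"translation":[0.036,0,0],"spin":0,"jaw":0.01},
    {"translation":[0.036,0,0],"spin":0,"jaw":0.01},
    {"translation":[0.036,0,0],"spin":0,"jaw":0.01},
    {"translation":[0.036,0,0],"spin":0,"jaw":0.01},
    {"translation":[0.036,0,0],"spin":0,"jaw":0.01}
  ]
}}

```text
time: 29.3
tool_pos: [470.6, 17.0, 158.8]
tcp_rot: [-180.0, -0.0, 90.5]
ft_force: [1.5, -0.5, -0.9]
finger_gap: 21.5
grip_force: 29.8
```

Emit:
{"method": "carry_out", "body": {
  "commands": [
    {"translation":[0.034,0.001,0],"spin":0,"jaw":0.01},
    {"translation":[0.022,0.001,0.01],"spin":0,"jaw":0.01},
    {"translation":[0.012,0,0.025],"spin":0,"jaw":0.01},
    {"translation":[0,0,0.035],"spin":0,"jaw":0.01},
    {"translation":[0,0,0.03],"spin":0,"jaw":0.01},
    {"translation":[0,0,0.015],"spin":0,"jaw":0.01},
    {"translation":[0,0,0],"spin":0,"jaw":0.01},
    {"translation":[0,0,0],"spin":0,"jaw":0.01}
  ]
}}

```text
time: 29.97
tool_pos: [471.5, 83.3, 43.1]
tcp_rot: [-179.8, 0.0, 90.5]
ft_force: [0.3, 0.1, -0.9]
finger_gap: 22.0
grip_force: 29.8
```

```bash
python3 d.py 473 82.5 7.5 90.5; python3 - <<'E'
from h import *
S=r.snapshot("side"); T=r.snapshot("top"); z=r.sense()["tool_pos"][2]-3
print(fit([S],"eraser_tray",(473,82),0)); print(z,fit([S],"eraser",(473,82),z))
E
```

```text
t 29.97 pos [471.5  83.3  43.1] rpy [-1.7985e+02  1.0000e-02  9.0510e+01] gap 22.0 grip 29.8 F [ 0.3  0.1 -0.9]
now axes [-0.0008  0.0016  0.0356] after spin [-0.0008  0.0015  0.0356] spin 0.0001
((np.float64(475.4), np.float64(80.4), np.float64(1.3), np.float64(0.078)), [(np.float64(475.4), np.float64(80.4), np.float64(1.3), np.float64(0.078))])
eraser missedTraceback (most recent call last):
  File "<stdin>", line 3, in <module>
  File "h.py", line 43, in fit
    return go(None),[go([o]) for o in obs]
           ~~^^^^^^
  File "h.py", line 40, in go
    w=minimize(f,x0,args=(o,),method="Nelder-Mead",options=dict(initial_simplex=x0+np.vstack([[0,0,0],np.diag([12,12,12])]),xatol=.1,fatol=1e-4))
    res = _minimize_neldermead(fun, x0, args, callback, bounds=bounds,
                               **options)
    fsim[k] = func(sim[k])
              ~~~~^^^^^^^^
    fx = function(np.copy(x), *(wrapper_args + args))
  File "h.py", line 35, in f
    return L/len(o or obs)
           ~^~~~~~~~~~~~~~
ZeroDivisionError: division by zero
```

Emit:
{"method": "carry_out", "body": {
  "commands": [
    {"translation":[-0.0008,0.0015,0.01],"spin":0,"jaw":0.01},
    {"translation":[0,0,0.01],"spin":0,"jaw":0.01},
    {"translation":[0,0,0.007],"spin":0,"jaw":0.01},
    {"translation":[0,0,0.004],"spin":0,"jaw":0.01},
    {"translation":[0,0,0.002],"spin":0,"jaw":0.01},
    {"translation":[0,0,0.0015],"spin":0,"jaw":0.01},
    {"translation":[0,0,0.001],"spin":0,"jaw":0.01},
    {"translation":[0,0,0],"spin":0,"jaw":0.01}
  ]
}}

```text
time: 30.83
tool_pos: [474.1, 82.6, 8.3]
tcp_rot: [-180.0, 0.0, 90.5]
ft_force: [-0.5, -0.0, 0.1]
finger_gap: 21.8
grip_force: 29.8
```

Emit:
{"method": "carry_out", "body": {
  "commands": [
    {"translation":[0,0,0],"spin":0,"jaw":0.01},
    {"translation":[0,0,0],"spin":0,"jaw":0.01},
    {"translation":[0,0,0],"spin":0,"jaw":0.01},
    {"translation":[0,0,0],"spin":0,"jaw":0.01},
    {"translation":[0,0,0],"spin":0,"jaw":0.01},
    {"translation":[0,0,0],"spin":0,"jaw":0.01},
    {"translation":[0,0,0],"spin":0,"jaw":0.01},
    {"translation":[0,0,0],"spin":0,"jaw":0.01}
  ]
}}

```text
time: 31.5
tool_pos: [474.1, 82.6, 8.4]
tcp_rot: [180.0, -0.0, 90.5]
ft_force: [0.2, -0.1, -0.1]
finger_gap: 21.5
grip_force: 29.8
```

Emit:
{"method": "carry_out", "body": {
  "commands": [
    {"translation":[0,0,0.001],"spin":0,"jaw":0.01},
    {"translation":[0,0,0.0008],"spin":0,"jaw":0.01},
    {"translation":[0,0,0.0006],"spin":0,"jaw":0.01},
    {"translation":[0,0,0],"spin":0,"jaw":0.01},
    {"translation":[0,0,0],"spin":0,"jaw":0.03},
    {"translation":[0,0,0],"spin":0,"jaw":0.05},
    {"translation":[0,0,0],"spin":0,"jaw":0.05},
    {"translation":[0,0,0],"spin":0,"jaw":0.05}
  ]
}}

```text
time: 32.17
tool_pos: [474.1, 82.6, 6.0]
tcp_rot: [180.0, -0.0, 90.5]
ft_force: [0.4, 0.6, -0.1]
finger_gap: 50.0
grip_force: 0.0
```

Emit:
{"method": "carry_out", "body": {
  "commands": [
    {"translation":[0,0,-0.015],"spin":0,"jaw":0.05},
    {"translation":[0,0,-0.03],"spin":0,"jaw":0.05},
    {"translation":[0,0,-0.041],"spin":0,"jaw":0.05},
    {"translation":[0,0,-0.041],"spin":0,"jaw":0.05},
    {"translation":[0,0,-0.041],"spin":0,"jaw":0.05},
    {"translation":[-0.035,-0.01,-0.015],"spin":0,"jaw":0.05},
    {"translation":[-0.035,-0.01,-0.01],"spin":0,"jaw":0.05},
    {"translation":[-0.035,-0.01,0],"spin":0,"jaw":0.05}
  ]
}}

```text
time: 32.83
tool_pos: [446.4, -23.6, 202.7]
tcp_rot: [179.7, 0.1, 90.6]
ft_force: [0.6, -0.6, 0.1]
finger_gap: 49.8
grip_force: 0.0
```

Emit:
{"method": "carry_out", "body": {
  "commands": [
    {"translation":[-0.037,-0.01,0],"spin":0,"jaw":0.05},
    {"translation":[-0.037,-0.01,0],"spin":0,"jaw":0.05},
    {"translation":[-0.037,-0.01,0],"spin":0,"jaw":0.05},
    {"translation":[-0.037,-0.01,0],"spin":0,"jaw":0.05},
    {"translation":[-0.037,-0.01,0],"spin":0,"jaw":0.05},
    {"translation":[-0.037,-0.01,0],"spin":0,"jaw":0.05},
    {"translation":[-0.037,-0.01,0],"spin":0,"jaw":0.05},
    {"translation":[-0.037,-0.01,0],"spin":0,"jaw":0.05}
  ]
}}

```text
time: 33.5
tool_pos: [366.7, -321.2, 199.1]
tcp_rot: [180.0, 0.0, 90.5]
ft_force: [1.3, 0.3, -0.2]
finger_gap: 49.9
grip_force: 0.0
```

Emit:
{"method": "carry_out", "body": {
  "commands": [
    {"translation":[-0.037,-0.01,0],"spin":0,"jaw":0.05},
    {"translation":[-0.037,-0.01,0],"spin":0,"jaw":0.05},
    {"translation":[-0.037,-0.01,0],"spin":0,"jaw":0.05},
    {"translation":[-0.037,-0.01,0],"spin":0,"jaw":0.05},
    {"translation":[-0.03,0,0],"spin":0,"jaw":0.05},
    {"translation":[-0.03,0,0],"spin":0,"jaw":0.05},
    {"translation":[0,0,0],"spin":0,"jaw":0.05},
    {"translation":[0,0,0],"spin":0,"jaw":0.05}
  ]
}}

```text
time: 34.17
tool_pos: [328.7, -528.6, 197.7]
tcp_rot: [-180.0, -0.1, 90.4]
ft_force: [-0.2, 0.4, 0.1]
finger_gap: 50.1
grip_force: 0.0
```

```bash
python3 - <<'E'
from ov import *
T,S=r.snapshot("top"),r.snapshot("side"); print(r.sense()["tool_pos"])
tr=dict(stamp=(464.7,-148.7,5.2),cards=(443,317,-5.4),eraser=(473.4,82.2,.5))
for n,t in(("member_cards","cards"),("eraser","eraser"),("date_stamp","stamp")):
    for p in(T,S):
        for nm,z in((t+"_tray",0),(n,3)):
            try: print(nm,[float(v) for v in fit([p],nm,tr[t][:2],z)[0]])
            except Exception: print(nm,"-")
ov("pics/f.png",[("date_stamp",tr["stamp"],3),("member_cards",tr["cards"],3),("eraser",tr["eraser"],3)],[T,S])
cv2.imwrite("pics/top9.png",T["pixels"])
E
```

```text
[ 329.46478163 -527.1022635   198.61073864]
cards_tray missed
cards_tray -
member_cards [441.4, 318.4, -5.4, 0.119]
cards_tray [445.8, 316.5, -5.0, 0.048]
member_cards [444.4, 317.4, -1.7, 0.081]
eraser_tray [471.7, 83.3, 0.4, 0.024]
eraser missed
eraser -
eraser_tray [474.8, 82.3, 0.5, 0.055]
eraser missed
eraser -
stamp_tray [462.8, -148.4, 5.7, 0.035]
date_stamp [460.4, -140.2, 17.1, 0.207]
stamp_tray [467.4, -148.7, 6.1, 0.052]
date_stamp [466.9, -148.9, 2.4, 0.141]
```

View pics/f.png

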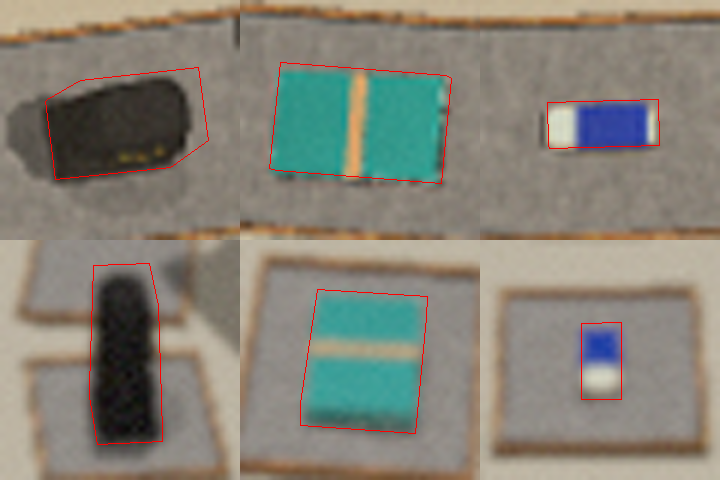

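View pics/top9.png

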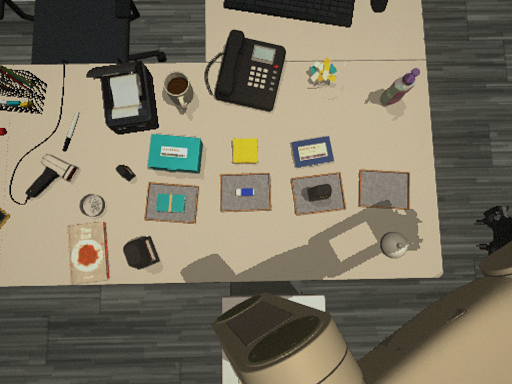

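The top view shows the stamp at (318,192), the cards at (171,203) and the eraser at (245,192), each in the middle of its own tray. The ink pad, card box and note pad haven't moved, and the arm is clear. Handing in.

```bash
python3 -c "
from bench import r
print(r.hand_in())"
```

```text
the job is handed in; nothing more can be done
None
```

I handed the job in at about 35 s: the last pictures show the stamp, cards and eraser each near the middle of its own tray and lined up with it, though hand-in returned no verdict. The stamp is the least sure: the side camera put it on target, but the top camera's fit was poor and put it 8 mm off and turned 11°, about the 0.2 rad limit.

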